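# Clamp a tube offcut with the inner knob of a coaxial pair

### The job

Stand the aluminium tube offcut in the blue fixture's nest, between the jaw and the brass foot, and let go of it. Then turn only the small orange inner knob clockwise until the jaw holds the tube snugly against the foot, with about 13 newtons: it must really be clamped, but the thin wall dents above 25 newtons. Leave the black outer ring, which keeps the length setting, where it is, do not disturb the other things on the bench, and let go.

Things in the scene. Friction and masses are not known exactly. Their poses are not given: they have to be found in the camera images.
- tube_mid (a point): centre (half-way up) of the loose aluminium rectangular tube offcut, 0.16 kg: 100 mm long (its x), 25 mm wide (its y), 50 mm high (its z). It stands on a 25 mm wide side on the bench, so this point is 25 mm above what it stands on. Hollow along x; grip it across its 25 mm width, near its top
- fixture: blue fixture, fixed to the bench, origin at the centre of its underside: plate 120 mm (x) x 320 mm (y) x 20 mm, its deck 20 mm above the bench. Along +y: knobs' axis at y -100 mm, jaw, nest point at y +60 mm, brass foot, and a grey block at y 120 to 150 mm rising 36 mm above the deck. Jaw and foot reach only 19 mm above the deck, so fingers holding the top 20 mm of the tube pass over them
- nest (a point): point on the fixture's deck where the middle of the tube's underside goes, tube length along this frame's x (either way round). Clamping is along its y. With the jaw fully back the jaw's face is 19.5 mm from this point on the -y side; the brass foot's face is 20 to 30 mm from it on the +y side, screwed out differently each time and not reported
- jaw_pad: rubber-faced jaw pad, 50 mm wide (x), 6 mm thick, 16 mm high; origin mid-thickness, on the deck; its face is 3 mm from it on the +y side. It moves along the fixture's +y by 12 mm per radian of inner knob, backed by a stiff spring (12 N per mm); it pushes the loose tube along the deck until the tube meets the foot, and only then does the force build up
- inner_knob (a joint): angle of the small orange inner knob, rad, 0 at the start (jaw fully back), grows clockwise from above, up to 3.2; the clamping starts between 1.15 and 2.1. Turning it free takes 0.18 N m of friction; with the tube clamped each newton of jaw force adds 0.012 N m to the torque felt. Friction keeps the knob where it is left (up to about 15 N of jaw force)
- knob_top (a point): centre of the inner knob's top face, on the common vertical axis of both knobs, 92 mm above the bench. The knob is a round knurled cylinder 28 mm in diameter, standing 29 mm above the top of the outer ring. Fingertips that press on the ring drag it; fingers that swing as they close may reach lower when closed
- outer_ring (a joint): angle of the black outer ring, rad, positive clockwise from above; any start value. It turns very easily (0.03 N m) and must stay within 0.1 rad
- ring_mark (a point): end of the yellow mark on the top face of the black outer ring, 33 mm from the axis, 63 mm above the bench. The ring is 72 mm in diameter, 16 mm high, around the foot of the inner knob, on a grey gear housing 92 x 92 mm whose top is 45 mm above the bench
- tape_measure: bystander: green tape measure, 66 x 34 x 58 mm, origin at the centre of its underside
- sanding_block: bystander: blue sanding block, 70 x 45 x 30 mm, origin at the centre of its underside
- black_sleeve: bystander: black plastic sleeve, 48 mm in diameter, 45 mm high, origin at the centre of its underside
Mind the look-alikes: they are no part of the job. What is meant by the part that bears tube_mid is not brown, and is the smaller of those in its own colour.

How it is judged:
On the way, in this order (a step that is already met when the one before it is completed fails the run):
1. the tube stands in the nest on the deck, let go, not yet clamped (z of tube_mid in the frame of nest between 0.022 and 0.028 m and horizontal distance between tube_mid and nest below 0.022 m and angle between the x axis of tube_mid and the x axis of nest, either way round below 0.25 rad and contact force between the fingers and tube below 0.2 N and contact force between jaw_pad and tube below 4 N), for 0.2 s.
2. the jaw clamps the tube with more than 5 N (contact force between jaw_pad and tube above 5 N), for 0.2 s.
At the end, for the whole second after the job is handed in: The tube stands upright (within 0.06 rad) on the fixture's deck (centre 22 to 28 mm above it), within 30 mm of the nest point and 0.06 rad of its direction, at rest, with the jaw pressing on it with 5 to 25 N; the mark of the outer ring is within 3.5 mm of where it started (contact force between jaw_pad and tube between 5 and 25 N and z of tube_mid in the frame of nest between 0.022 and 0.028 m and horizontal distance between tube_mid and nest below 0.03 m and angle between the x axis of tube_mid and the x axis of nest, either way round below 0.06 rad and angle between tube_mid's own z axis and vertical below 0.06 rad and linear speed of tube below 0.01 m/s and distance of ring_mark from where it was at the start of the episode below 0.0035 m); the robot touches nothing.
It fails at once if the jaw presses the tube with more than 25 N (contact force between jaw_pad and tube above 25 N).
It fails at once if the outer ring is turned (its mark moves more than 3.5 mm, about 0.1 rad) (distance of ring_mark from where it was at the start of the episode above 0.0035 m).
It fails at once if a bystander is moved by more than 15 mm (distance of any of tape_measure, sanding_block, black_sleeve from where it was at the start of the episode above 0.015 m).
It also fails if it takes over 72 s, if anything falls off the work surface, if the arm or the gripper's body presses on something with over 40 N, if the wrist force passes 120 N, or if a joint passes its speed limit or range.

### The arm

A 6-joint arm with a two-finger parallel gripper is mounted at the origin on the work surface. World frame = base frame: x ahead of the robot, y to its left, z up, the work surface at z = 0. Lengths are in m, angles in rad, forces in N, time in s.
With the tool pointing down it reaches from about 0.35 to 0.85 m from the base axis. Payload 8.1 kg.
Tool frame: the origin (TCP) lies on the mounting face of the last link; the fingertips stand 186 mm ahead of it and the grasp point (between the pads) lies 167 mm ahead of it (grip_point_offset is the distance from the TCP to the grasp point, in m); z points along the fingers, y is the direction in which the jaws open and shut (so a half turn about z gives the same grasp; the last joint's range is limited). The gripper opens to 93 mm and grips with 3 to 60 N. Pads are 15 mm wide; open, the fingers measure 128 mm over their backs; the gripper's body (75 mm by 188 mm) begins 65 mm behind the grasp point.
Start: joints at [-1.418, 0.13, 1.488, -0, 1.523, -0.085], TCP at [0.141, -0.583, 0.405] pointing down, gripper open.
Joint ranges: [-2.96, 2.96], [-0.89, 2.26], [0.02, 2.5], [-1.34, 4.48], [0, 2.73], [-2.66, 2.66]. Speed limits (rad/s): [2.39, 2.39, 2.79, 3.14, 3.14, 3.14].

### API

Orientations are given as a rotation vector (axis times angle).
In Python, from plant import read_state, read_camera, close_job, grip_point_offset gives the robot as it stands.
- The arm moves only by the shell command python3 -m creep 'ROWS' [OPENING] [FORCE]. ROWS is JSON, a list of rows, each a list of 2 entries, a list of its own where there are three numbers: the shift along the tool's x, y, z in cm, then the turn, a rotation vector about the tool's x, y, z in degrees. In form: [[[tx, ty, tz], [rx, ry, rz]], ...]. A call has 1 to 12 rows; each row shifts and turns the commanded pose from where the row before left it, along the tool's axes as they then stand; what a row does not reach is not made up. A row lasts 1/12 s, in which the tool goes at most 41.7 mm and 7.16 degrees, less where a joint would pass 70% of its speed; a pose out of reach is approached as far as the arm can. A call is refused whole if a number of a shift passes 4.17 or a number of a turn 7.16, either way. A call with a gripper value outside its range is refused whole. OPENING is the opening in per cent of the stroke, from 0 (shut) to 100 (fully open), set as the call begins (- or left out, the last holds). The fingers move at their own pace and stop on an object; FORCE is the grip in N (left out, the last holds). Time passes only in rows, so rows that do not move let the fingers close. It gives the time, the measured TCP pose, the force and the opening at its end, in the units of the state.
- read_state(): the state, without advancing time (a new reading comes with each control period).
- read_camera(name): name is "side" or "top" or "wrist"; returns a dict with "img" (400x640x3 uint8, red, green, blue), "K" (3x3 intrinsics, pixels), "T" (4x4, takes a point from camera to world coordinates). Camera axes: x right, y down, z forward; pixel columns grow to the right and rows downward; lengths in m; the calibration is good to about 2 mm. The wrist camera is an equidistant fisheye: a pixel r from the principal point sees the ray r / f radians off the axis. A picture is of the moment at which its call begins. There is no depth.
- close_job(): hands the job in, once; it reports no verdict.
The state is a dict: "t": time; "q": joint angles; "dq": joint speeds; "joint_torque": joint torques, N m; "tool_pos": TCP position; "orientation": TCP orientation; "force": force on the tool from outside, world axes, zero at the start; "wrist_torque": the same for the moment, N m; "opening": finger opening in m.
Only numpy, scipy, OpenCV 4.12 (cv2) and the standard library are available. Lean on these libraries where they do the work, as an engineer would, in place of code of your own. Each camera call takes 0.05 s, during which the arm holds its last target.

## Working session

There is one attempt and no reset: what is moved stays moved. The work goes in short steps, Python scripts to look and compute and a shell command to move; the robot and the scene stay as the last step left them, time stands still between calls to the robot, and variables do not carry over. Pictures are saved under pics/ and viewed, and the job is handed in when it is done.

```bash
ls; mkdir -p pics
python3 - <<'E'
from plant import *
import cv2
print(read_state(), grip_point_offset)
for n in ["side","top","wrist"]:
    c=read_camera(n); cv2.imwrite(f"pics/{n}0.png",c["img"][:,:,::-1]); print(n,c["K"].round(1).tolist(),c["T"].round(4).tolist())
E
```

```text
pics
{'t': 0.0, 'q': array([-1.41842618e+00,  1.31170546e-01,  1.48927992e+00, -3.96580982e-05,
        1.52300221e+00, -8.54288783e-02]), 'dq': array([-3.26109375e-04, -5.29907543e-04, -4.74541571e-05,  9.30907469e-04,
       -9.55875567e-04, -1.01295166e-04]), 'joint_torque': array([ 1.12205951e-03, -5.59847546e+01, -4.91754270e+01,  7.68102380e-02,
        3.57192254e-02, -1.63923669e-04]), 'tool_pos': array([ 0.14130088, -0.58288734,  0.40368118]), 'orientation': array([-3.11756740e+00, -3.72436994e-01,  1.59864964e-04]), 'force': array([-0.1737561 ,  2.02624675, -0.34686945]), 'wrist_torque': array([0.01851407, 0.02905838, 0.01232296]), 'opening': 0.09288816191242011} 0.1673
side [[475.9, 0.0, 318.1], [0.0, 475.9, 208.9], [0.0, 0.0, 1.0]] [[-0.8306, -0.3561, 0.4282, -0.0062], [-0.5568, 0.5442, -0.6276, 0.8705], [-0.0095, -0.7596, -0.6503, 0.9988], [0.0, 0.0, 0.0, 1.0]]
top [[385.9, 0.0, 312.4], [0.0, 385.9, 191.8], [0.0, 0.0, 1.0]] [[-0.0118, -0.9891, 0.1471, 0.4495], [-0.9997, 0.015, 0.0205, -0.0285], [-0.0225, -0.1468, -0.9889, 1.0657], [0.0, 0.0, 0.0, 1.0]]
wrist [[309.7, 0.0, 317.2], [0.0, 309.7, 205.1], [0.0, 0.0, 1.0]] [[0.2352, -0.9397, -0.2485, 0.2099], [-0.972, -0.228, -0.0576, -0.5651], [-0.0026, 0.255, -0.9669, 0.3845], [0.0, 0.0, 0.0, 1.0]]
```

View pics/top0.png

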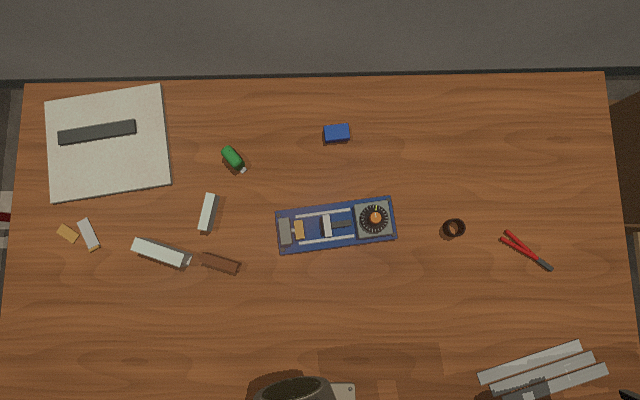

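View pics/side0.png

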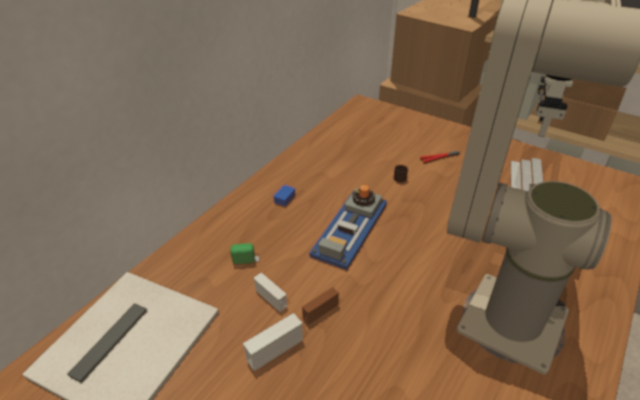

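View pics/wrist0.png

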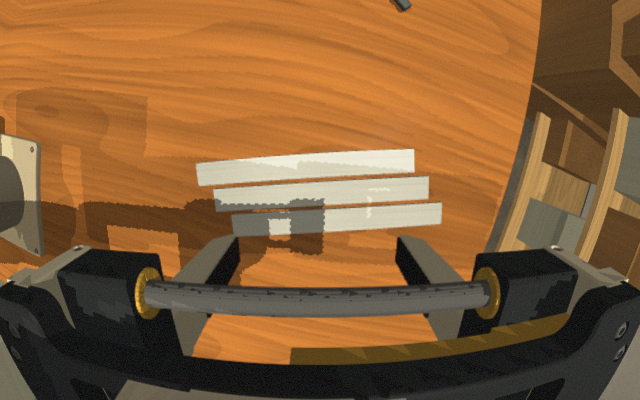

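```bash
cat > h.py <<'E'
import numpy as np,cv2
from plant import *
from scipy.spatial.transform import Rotation as R
def ray(c,u,v,fish=False):
    K,T=c["K"],c["T"]; x=(u-K[0,2])/K[0,0]; y=(v-K[1,2])/K[1,1]
    if fish:
        r=np.hypot(x,y); d=np.array([x/r*np.sin(r),y/r*np.sin(r),np.cos(r)]) if r>1e-9 else np.array([0,0,1.])
    else: d=np.array([x,y,1.])
    return T[:3,3],T[:3,:3]@d
def onz(c,u,v,z,fish=False):
    o,d=ray(c,u,v,fish); return o+d*(z-o[2])/d[2]
def proj(c,p,fish=False):
    K,T=c["K"],c["T"]; q=T[:3,:3].T@(np.array(p)-T[:3,3])
    if fish:
        r=np.hypot(q[0],q[1]); th=np.arctan2(r,q[2]); q=np.array([q[0]/r*th,q[1]/r*th,1]) if r>0 else np.array([0,0,1])
    else: q=q/q[2]
    return K[0,0]*q[0]+K[0,2],K[1,1]*q[1]+K[1,2]
E
python3 - <<'E'
from h import *
im=cv2.imread("pics/top0.png")
a=cv2.resize(im[125:285,190:410],None,fx=3.6,fy=3.6,interpolation=cv2.INTER_CUBIC)
cv2.imwrite("pics/a.png",a)
b=cv2.resize(im[180:280,50:250],None,fx=4,fy=4,interpolation=cv2.INTER_CUBIC)
cv2.imwrite("pics/b.png",b)
E
```

```text
(no output)
```

View pics/a.png

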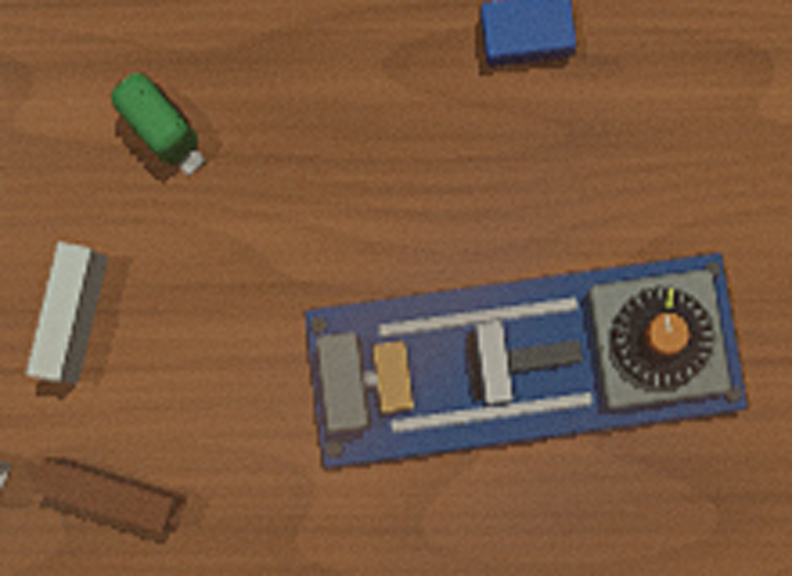

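View pics/b.png

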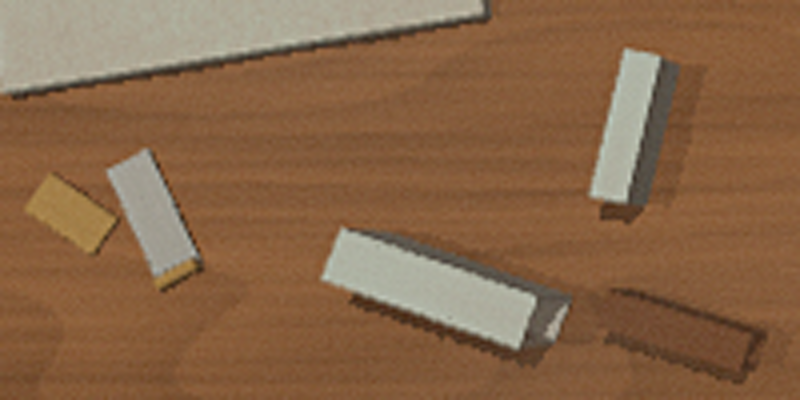

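Three candidates for the tube: light (208,212), larger light (160,253), and brown (220,263). The meant one is not brown and is the smaller of its colour, so it is (208,212), which the crop confirms (~40 px, about 100 mm long). Now I'll measure it.

Run:
```python
from h import *
c=read_camera("top"); s=read_camera("side")
im=c["img"]; hsv=cv2.cvtColor(im,cv2.COLOR_RGB2HSV)
def blobs(mask,z,lab,roi,mina=60):
    m=np.zeros_like(mask); x0,y0,x1,y1=roi; m[y0:y1,x0:x1]=mask[y0:y1,x0:x1]
    cs,_=cv2.findContours(m,cv2.RETR_EXTERNAL,cv2.CHAIN_APPROX_NONE)
    for k in cs:
        if cv2.contourArea(k)<mina: continue
        w=np.array([onz(c,u,v,z)[:2] for u,v in k[:,0]],np.float32)
        r=cv2.minAreaRect(w); print(lab,cv2.boundingRect(k),"ctr",np.round(r[0],4),"size",np.round(r[1],4),"ang",round(r[2],2), "pts",np.round(cv2.boxPoints(r),3).tolist())
h,sa,v=cv2.split(hsv)
print(hsv[205:220,208][:3], hsv[212,212])
blobs(((sa<60)&(v>130)).astype(np.uint8),0.05,"tube",(190,185,225,240))
blobs(((h>100)&(h<130)&(sa>90)).astype(np.uint8),0.02,"fix",(265,185,405,265),30)
blobs(((h>5)&(h<18)&(sa>170)&(v>170)).astype(np.uint8),0.092,"knob",(355,200,395,235),20)
blobs(((h>100)&(h<130)&(sa>90)).astype(np.uint8),0.02,"sand",(310,110,360,150),30)
blobs(((h>40)&(h<80)&(sa>90)).astype(np.uint8),0.05,"tape",(210,135,255,180),30)
blobs(((h>15)&(h<28)&(sa>90)&(v>140)).astype(np.uint8),0.039,"foot",(290,215,310,245),20)
print(hsv[217,375],hsv[208,376],hsv[229,299])
# side view
i2=s["img"]; cv2.imwrite("pics/s2.png",cv2.resize(i2[150:300,230:430,::-1],None,fx=4,fy=4,interpolation=cv2.INTER_CUBIC))
```

```text
[[ 39  20 179]
 [ 36  23 177]
 [ 38  23 178]] [19 51 85]
tube (197, 192, 18, 39) ctr [0.5531 0.2767] size [0.025  0.1008] ang 77.56 pts [[0.5009999871253967, 0.2750000059604645], [0.6000000238418579, 0.2540000081062317], [0.6050000190734863, 0.27799999713897705], [0.5070000290870667, 0.30000001192092896]]
fix (300, 228, 25, 13) ctr [ 0.4899 -0.0024] size [0.0269 0.0651] ang 8.68 pts [[0.47200000286102295, 0.02800000086426735], [0.48100000619888306, -0.03700000047683716], [0.5080000162124634, -0.032999999821186066], [0.49799999594688416, 0.03200000151991844]]
fix (297, 210, 66, 42) ctr [ 0.4959 -0.0444] size [0.09   0.1768] ang 10.01 pts [[0.4359999895095825, 0.03500000014901161], [0.46700000762939453, -0.13899999856948853], [0.5559999942779541, -0.12399999797344208], [0.5249999761581421, 0.05000000074505806]]
fix (389, 200, 7, 32) ctr [ 0.5369 -0.2203] size [0.0847 0.0076] ang 7.01 pts [[0.49399998784065247, -0.22200000286102295], [0.4950000047683716, -0.2290000021457672], [0.5789999961853027, -0.21899999678134918], [0.578000009059906, -0.210999995470047]]
fix (328, 196, 63, 14) ctr 
[... 322 characters left out ...]
9165, -0.0430000014603138], [0.7549999952316284, -0.11299999803304672], [0.800000011920929, -0.1080000028014183], [0.7929999828338623, -0.039000000804662704]]
tape (221, 145, 23, 25) ctr [0.698  0.2087] size [0.0754 0.0333] ang 40.15 pts [[0.6579999923706055, 0.19699999690055847], [0.6800000071525574, 0.1720000058412552], [0.7379999756813049, 0.2199999988079071], [0.7160000205039978, 0.2460000067949295]]
foot (294, 220, 11, 19) ctr [0.5032 0.0302] size [0.0479 0.0226] ang 7.15 pts [[0.4779999852180481, 0.03799999877810478], [0.48100000619888306, 0.01600000075995922], [0.527999997138977, 0.02199999988079071], [0.5260000228881836, 0.04399999976158142]]
[ 15 131 168] [ 31 146 161] [ 17 127 163]
```

View pics/s2.png

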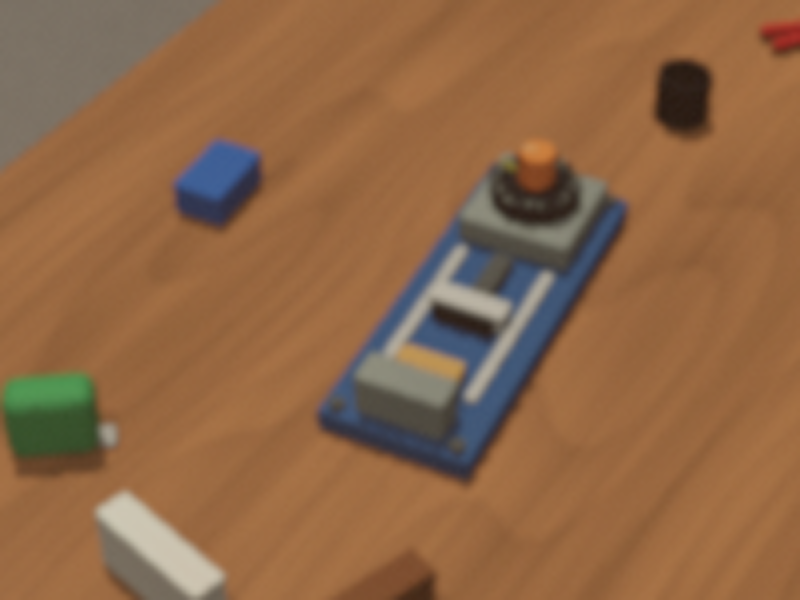

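Run:
```python
from h import *
c=read_camera("top")
im=c["img"]; hsv=cv2.cvtColor(im,cv2.COLOR_RGB2HSV); h,sa,v=cv2.split(hsv)
m=((h>100)&(h<130)&(sa>80)).astype(np.uint8); m2=np.zeros_like(m); m2[188:262,268:402]=m[188:262,268:402]
cs,_=cv2.findContours(m2,0,1); p=np.vstack(cs)
w=np.array([onz(c,u,v,0.02)[:2] for u,v in p[:,0]],np.float32)
r=cv2.minAreaRect(w); print(r)
for u,v_ in [(305,312),(722,253),(748,408),(325,468)]:
    print(onz(c,190+u/3.6-.4,125+v_/3.6-.4,0.02))
k=((h>8)&(h<19)&(sa>110)&(v>130)).astype(np.uint8)
k2=np.zeros_like(k);k2[205:230,365:388]=k[205:230,365:388]
m=cv2.moments(k2); u,v_=m["m10"]/m["m00"],m["m01"]/m["m00"];print(u,v_,m["m00"],onz(c,u,v_,0.092), onz(c,u,v_,0.085))
for uv in [(375,341,0.02)]: pass
# jaw pad/foot tops etc.
for n,(U,V,z) in dict(jaw=(491,362,.039),foot=(393,377,.039),grey=(343,384,.056),hous=(665,342,.045),mark=(670,298,.063)).items():
    print(n,onz(c,190+U/3.6-.4,125+V/3.6-.4,z))
```

```text
((0.5149542093276978, -0.06753307580947876), (0.11653991788625717, 0.31692272424697876), 7.238373279571533)
[0.55286331 0.09759402 0.02      ]
[ 0.59323125 -0.21860004  0.02      ]
[ 0.47653054 -0.23305203  0.02      ]
[0.43609114 0.08235616 0.02      ]
375.438202247191 217.1011235955056 89.0 [ 0.5274221  -0.16628959  0.092     ] [ 0.5279826  -0.16728026  0.085     ]
jaw [ 0.51206286 -0.04224639  0.039     ]
foot [0.50198137 0.0301442  0.039     ]
grey [0.49652476 0.06549517 0.056     ]
hous [ 0.52463165 -0.16977323  0.045     ]
mark [ 0.55505503 -0.17200708  0.063     ]
```

```bash
cat >> h.py <<'E'
def st():
    s=read_state(); Rm=R.from_rotvec(s["orientation"]).as_matrix(); return s,Rm,s["tool_pos"]
def plan(target_grip_xyz,yaw_y_dir):
    """remaining: turn about tool z (deg, +cw) so tool y || dir; shifts in tool axes AFTER the turn (cm)"""
    s,Rm,p=st(); y=Rm[:2,1]; a=np.arctan2(y[1],y[0]); t=np.arctan2(yaw_y_dir[1],yaw_y_dir[0])
    d=(t-a+np.pi/2)%np.pi-np.pi/2 # world ccw
    print("turn tool z deg",round(np.degrees(-d),2),"tilt",np.degrees(np.arccos(-Rm[2,2])).round(2))
    Rf=R.from_rotvec([0,0,d]).as_matrix()@Rm
    g=p+Rf[:,2]*grip_point_offset
    e=np.array(target_grip_xyz)-g
    print("q",s["q"].round(3),"t",s["t"],"grip",(p+Rm[:,2]*grip_point_offset).round(4),"open",round(s["opening"],4))
    print("shift cm after turn",(Rf.T@e*100).round(2)," before turn",(Rm.T@e*100).round(2))
    print("F",s["force"].round(2),"M",s["wrist_torque"].round(3))
E
python3 - <<'E'
from h import *
print(st()[1].round(3))
yt=np.array([.213,.977]); plan([.5535,.277,.2],yt)
E
```

```text
[[ 0.972  0.236 -0.   ]
 [ 0.236 -0.972  0.001]
 [ 0.    -0.001 -1.   ]]
turn tool z deg 25.92 tilt 0.04
q [-1.418  0.131  1.489 -0.     1.523 -0.085] t 0.3 grip [ 0.1413 -0.5829  0.2371] open 0.093
shift cm after turn [ 21.95 -92.8    3.77]  before turn [ 60.31 -73.86   3.76]
F [ 0.23  0.74 -0.24] M [ 0.028  0.022 -0.062]
```

```bash
python3 -m creep '[[[3,0,0],[0,0,6.48]],[[3,0,0],[0,0,6.48]],[[3,0,0],[0,0,6.48]],[[3,-1,0],[0,0,6.48]],[[3,-2,0],[0,0,0]],[[2.5,-3,0],[0,0,0]],[[2,-3,0],[0,0,0]],[[1,-3.5,0],[0,0,0]],[[1,-3.5,0],[0,0,0]],[[1,-3.5,0],[0,0,0]],[[1,-3.5,0],[0,0,0]],[[1,-3.5,0],[0,0,0]]]' 60 20
python3 - <<'E'
from h import *
plan([.5535,.277,.2],[.213,.977])
E
```

```text
t: 1.3
tool_pos: [0.4381, -0.3409, 0.4047]
orientation: [3.123, -0.337, 0.0]
force: [0.7, 0.1, -0.4]
opening: 0.0556
turn tool z deg -0.0 tilt 0.01
q [-0.754  0.009  1.615  0.     1.517  1.032] t 1.3 grip [ 0.4381 -0.3409  0.2374] open 0.0556
shift cm after turn [ -1.89 -62.83   3.74]  before turn [ -1.89 -62.83   3.74]
F [ 0.72  0.07 -0.39] M [ 0.039 -0.009 -0.039]
```

```bash
python3 -m creep '[[[0,-4,0],[0,0,0]],[[0,-4,0],[0,0,0]],[[0,-4,0],[0,0,0]],[[0,-4,0],[0,0,0]],[[0,-4,0],[0,0,0]],[[0,-4,0],[0,0,0]],[[0,-4,0],[0,0,0]],[[0,-4,0],[0,0,0]],[[0,-4,0],[0,0,0]],[[0,-4,0],[0,0,0]],[[0,-4,0],[0,0,0]],[[0,-4,0],[0,0,0]]]'
python3 - <<'E'
from h import *
c=read_camera("wrist"); cv2.imwrite("pics/w1.png",c["img"][:,:,::-1])
plan([.5535,.277,.2],[.213,.977])
E
```

```text
t: 2.3
tool_pos: [0.5397, 0.1286, 0.4049]
orientation: [-3.124, 0.336, -0.001]
force: [1.4, -0.3, -0.3]
opening: 0.0556
turn tool z deg 0.21 tilt 0.24
q [0.15  0.012 1.612 0.004 1.516 1.932] t 2.35 grip [0.5402 0.1351 0.2374] open 0.0562
shift cm after turn [ -1.72 -14.13   3.8 ]  before turn [ -1.67 -14.14   3.8 ]
F [-4.56  2.51 -0.92] M [0.145 0.18  0.058]
```

View pics/w1.png

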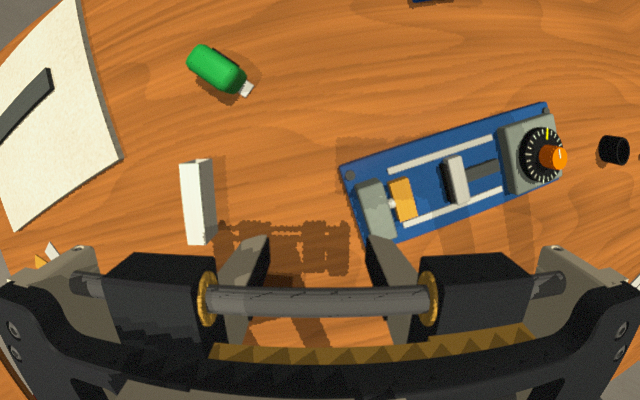

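Wrist view: the tube's top face is at about (193,168)–(200,245), the fixture is at (450,170) and the knob at (553,158).

```bash
python3 -m creep '[[[-0.4,-3,0],[0,0,0.2]],[[-0.4,-3,0],[0,0,0]],[[-0.4,-3,1],[0,0,0]],[[-0.4,-2,2],[0,0,0]],[[0,-2,2],[0,0,0]],[[0,-1,2],[0,0,0]],[[0,0,0],[0,0,0]],[[0,0,0],[0,0,0]],[[0,0,0],[0,0,0]]]'
python3 - <<'E'
from h import *
c=read_camera("wrist"); cv2.imwrite("pics/w2.png",c["img"][:,:,::-1])
plan([.5535,.277,.1],[.213,.977])
t=read_camera("top"); cv2.imwrite("pics/t2.png",t["img"][:,:,::-1])
for p in [[.5535,.277,.05],[.504,.2875,.05],[.6025,.266,.05]]: print(proj(c,p,True))
E
```

```text
t: 3.1
tool_pos: [0.5546, 0.2661, 0.3357]
orientation: [3.123, -0.342, 0.001]
force: [0.1, -0.3, 0.7]
opening: 0.0557
turn tool z deg -0.23 tilt 0.12
q [ 0.364  0.21   1.525 -0.     1.405  2.153] t 3.15 grip [0.5552 0.2661 0.1692] open 0.0563
shift cm after turn [-0.41 -1.02  6.92]  before turn [-0.41 -1.02  6.92]
F [ 0.37 -0.01  1.11] M [ 0.029  0.061 -0.026]
(np.float64(307.1997169189865), np.float64(208.95055983909643))
(np.float64(308.2623613215122), np.float64(260.5186624981631))
(np.float64(306.9411475074258), np.float64(152.6423305285901))
```

View pics/w2.png

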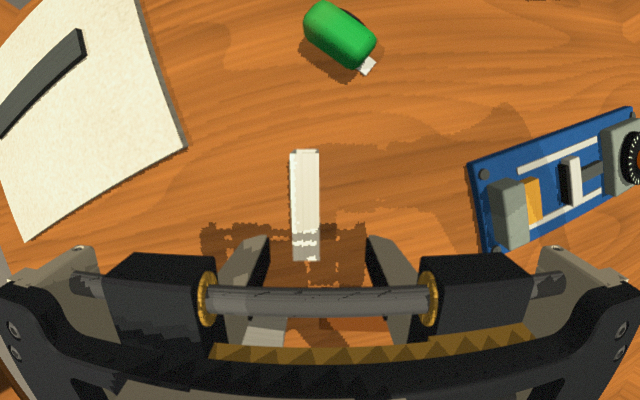

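The prediction agrees with the view (tube top at rows 150–262, columns 293–319). Descending.

```bash
python3 -m creep '[[[-0.4,-1,1],[0,0,-0.2]],[[0,0,2],[0,0,0]],[[0,0,2],[0,0,0]],[[0,0,2],[0,0,0]],[[0,0,2],[0,0,0]],[[0,0,1.3],[0,0,0]],[[0,0,0.8],[0,0,0]],[[0,0,0.5],[0,0,0]],[[0,0,0.2],[0,0,0]],[[0,0,0],[0,0,0]],[[0,0,0],[0,0,0]]]'
python3 - <<'E'
from h import *
c=read_camera("wrist"); cv2.imwrite("pics/w3.png",c["img"][:,:,::-1])
plan([.5535,.277,.051],[.213,.977])
E
```

```text
t: 4.12
tool_pos: [0.5531, 0.2775, 0.2179]
orientation: [-3.123, 0.336, -0.002]
force: [0.5, 0.5, -0.1]
opening: 0.0561
turn tool z deg -0.0 tilt 0.12
q [0.382 0.338 1.602 0.    1.2   2.168] t 4.1667 grip [0.5535 0.2776 0.0508] open 0.0557
shift cm after turn [ 0.01  0.06 -0.02]  before turn [ 0.01  0.06 -0.02]
F [-0.64 -0.74 -0.25] M [0.074 0.036 0.028]
```

View pics/w3.png

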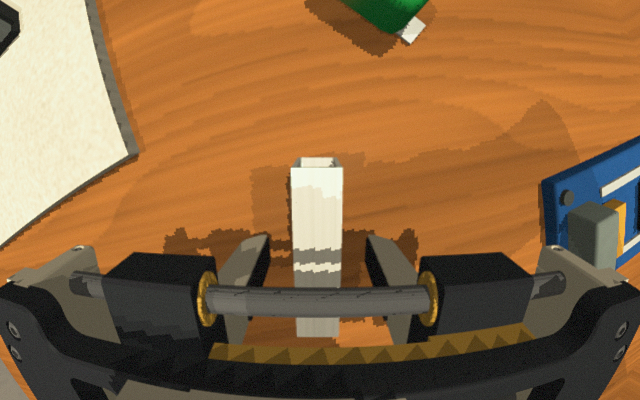

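The tube lies centred between the fingers (columns 292–342, fingers at 268 and 366), so I'll close.

```bash
python3 -m creep '[[[0,0,0],[0,0,0]],[[0,0,0],[0,0,0]],[[0,0,0],[0,0,0]],[[0,0,0],[0,0,0]],[[0,0,0],[0,0,0]],[[0,0,0],[0,0,0]],[[0,0,0],[0,0,0]],[[0,0,0],[0,0,0]]]' 0 15
python3 -m creep '[[[0,0,-0.3],[0,0,0]],[[0,0,-0.7],[0,0,0]],[[0,0,-1],[0,0,0]],[[0,0,-2],[0,0,0]],[[0,0,-2],[0,0,0]],[[0,0,-2],[0,0,0]],[[0,0,-1],[0,0,0]],[[0,0,0],[0,0,0]],[[0,0,0],[0,0,0]]]'
python3 - <<'E'
from h import *
c=read_camera("wrist"); cv2.imwrite("pics/w4.png",c["img"][:,:,::-1])
s=read_camera("side"); cv2.imwrite("pics/s4.png",s["img"][:,:,::-1])
plan([.5074,-.008,.12],[-.127,.992])
E
```

```text
t: 4.83
tool_pos: [0.5526, 0.2773, 0.2168]
orientation: [-3.123, 0.336, -0.0]
force: [0.0, 0.0, 0.3]
opening: 0.0251
t: 5.58
tool_pos: [0.5528, 0.2773, 0.3075]
orientation: [-3.123, 0.336, -0.002]
force: [-0.2, -0.0, -1.4]
opening: 0.0249
turn tool z deg -19.59 tilt 0.12
q [ 0.382  0.243  1.545 -0.     1.355  2.167] t 5.6833 grip [0.5518 0.2769 0.138 ] open 0.0245
shift cm after turn [-8.03 27.68  1.85]  before turn [ 1.72 28.77  1.83]
F [-0.52  0.31 -1.85] M [0.031 0.026 0.04 ]
```

View pics/w4.png

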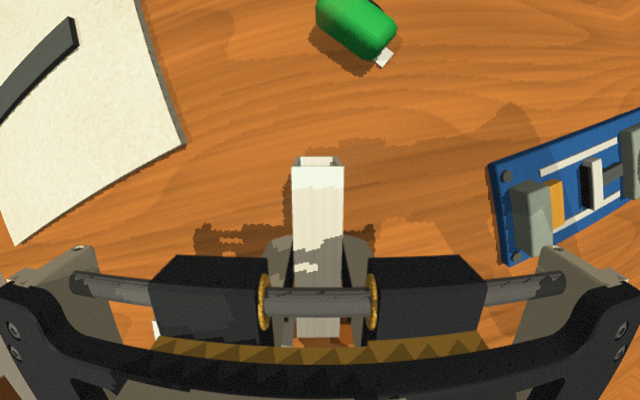

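View pics/s4.png

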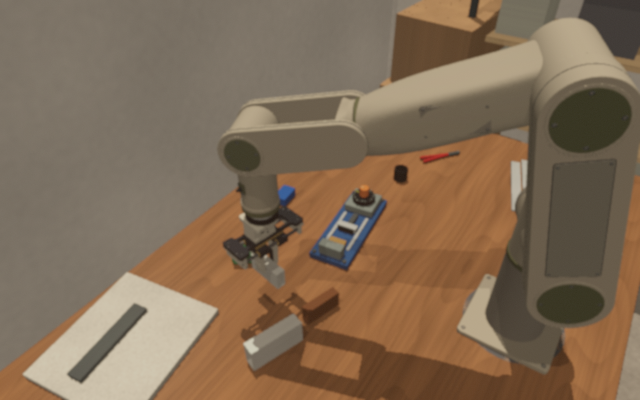

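```bash
python3 -m creep '[[[0,0,0],[0,0,-6.53]],[[0,0,0],[0,0,-6.53]],[[0,0,0],[0,0,-6.53]],[[-0.8,3,0],[0,0,0]],[[-0.8,3,0],[0,0,0]],[[-0.8,3,0],[0,0,0]],[[-0.8,3,0],[0,0,0]],[[-0.8,3,0],[0,0,0]],[[-0.8,3,0],[0,0,0]],[[-0.8,3,0],[0,0,0]],[[-0.8,3,0],[0,0,0]]]'
python3 -m creep '[[[-0.8,2,0],[0,0,0]],[[-0.8,1.5,0],[0,0,0]],[[0,0,0],[0,0,0]],[[0,0,0],[0,0,0]],[[0,0,0],[0,0,0]]]'
python3 - <<'E'
from h import *
c=read_camera("wrist"); cv2.imwrite("pics/w5.png",c["img"][:,:,::-1])
plan([.5074,-.008,.0705],[-.127,.992])
E
```

```text
t: 6.6
tool_pos: [0.5185, 0.0297, 0.305]
orientation: [-3.135, -0.2, 0.004]
force: [-0.0, -0.0, -0.9]
opening: 0.0246
t: 7.02
tool_pos: [0.508, -0.0053, 0.3058]
orientation: [-3.135, -0.199, 0.002]
force: [0.6, 0.1, -1.3]
opening: 0.0245
turn tool z deg 0.03 tilt 0.07
q [-0.111 -0.048  1.855  0.     1.336  1.332] t 7.0667 grip [ 0.508  -0.0049  0.1388] open 0.0251
shift cm after turn [-0.09  0.3   6.83]  before turn [-0.09  0.3   6.83]
F [ 0.67 -0.57 -1.79] M [-0.039  0.018 -0.036]
```

View pics/w5.png

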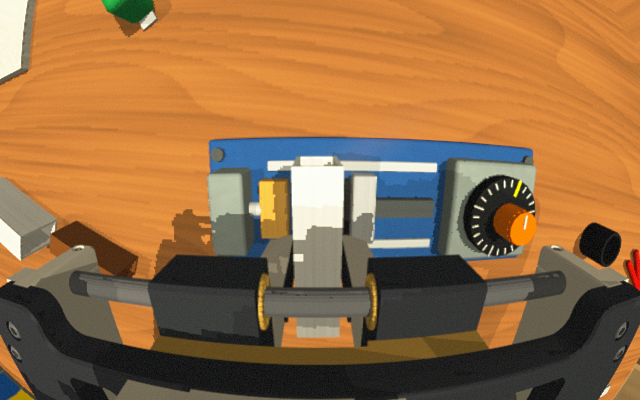

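Run:
```python
from h import *
c=read_camera("wrist"); im=c["img"]; hsv=cv2.cvtColor(im,cv2.COLOR_RGB2HSV)
cv2.imwrite("pics/w5a.png",cv2.resize(im[130:280,200:360,::-1],None,fx=4,fy=4,interpolation=cv2.INTER_CUBIC))
cv2.imwrite("pics/w5b.png",cv2.resize(im[130:280,330:560,::-1],None,fx=3.4,fy=3.4,interpolation=cv2.INTER_CUBIC))
for n,(u,v,z) in dict(cL=(209,140,.02),cR=(533,150,.02)).items(): print(n,onz(c,u,v,z,True))
for p in [[.5277,-.1672,.092]]: print(proj(c,p,True))
```

```text
cL [0.5552628  0.09997381 0.02      ]
cR [ 0.5941097  -0.21518748  0.02      ]
(np.float64(525.5739099686891), np.float64(230.0606164110286))
```

View pics/w5a.png

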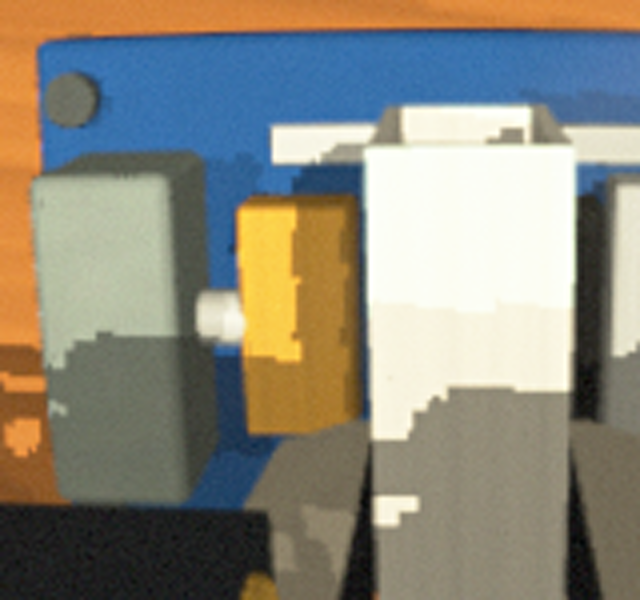

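View pics/w5b.png

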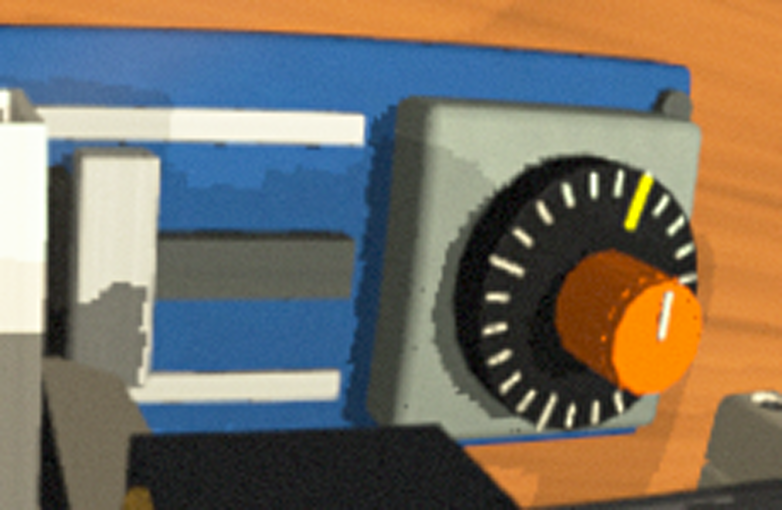

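Run:
```python
from h import *
c=read_camera("wrist")
ux=np.array([.992,.125]); uy=np.array([-.125,.992]); 
nest=np.array([.507,-.0065])
def f(n,u,v,z):
    p=onz(c,u,v,z,True); d=p[:2]-nest; print(n,p.round(4),"fx,fy",(d@ux).round(4),(d@uy).round(4))
f("foot base",200+358/4,130+300/4,.02)
f("foot top",200+345/4,130+300/4,.039)
f("foot outer top",200+241/4,130+300/4,.039)
f("jaw top face",330+77/3.4,130+220/3.4,.036)
f("jaw back top",330+157/3.4,130+220/3.4,.036)
f("rail up l",200+272/4,130+143/4,.02)
f("rail lo r",330+340/3.4,130+385/3.4,.02)
f("rail up r",330+363/3.4,130+127/3.4,.02)
f("grey inner top",200+165/4,130+300/4,.056)
f("grey outer top",200+40/4,130+300/4,.056)
f("knob",522.9,228.8,.092)
f("mark",330+650/3.4,130+175/3.4,.063)
f("tube L",200+364/4,130+145/4,.118)
f("tube R",200+577/4,130+145/4,.118)
```

```text
foot base [0.505  0.0213 0.02  ] fx,fy 0.0015 0.0278
foot top [0.5099 0.0229 0.039 ] fx,fy 0.0066 0.0288
foot outer top [0.5071 0.0447 0.039 ] fx,fy 0.0065 0.0508
jaw top face [ 0.525  -0.0309  0.036 ] fx,fy 0.0148 -0.0265
jaw back top [ 0.5276 -0.0508  0.036 ] fx,fy 0.0149 -0.0465
rail up l [0.5379 0.044  0.02  ] fx,fy 0.037 0.0462
rail lo r [ 0.4841 -0.1168  0.02  ] fx,fy -0.0365 -0.1065
rail up r [ 0.5574 -0.1068  0.02  ] fx,fy 0.0374 -0.1058
grey inner top [0.51   0.0572 0.056 ] fx,fy 0.011 0.0628
grey outer top [0.5066 0.0834 0.056 ] fx,fy 0.0109 0.0892
knob [ 0.5286 -0.164   0.092 ] fx,fy 0.0018 -0.1589
mark [ 0.5627 -0.173   0.063 ] fx,fy 0.0344 -0.1722
tube L [0.554 0.017 0.118] fx,fy 0.0495 0.0175
tube R [ 0.5577 -0.012   0.118 ] fx,fy 0.0496 -0.0118
```

```bash
python3 -m creep '[[[-0.1,0.15,1],[0,0,0]],[[0,0,1.5],[0,0,0]],[[0,0,1.5],[0,0,0]],[[0,0,1],[0,0,0]],[[0,0,0.7],[0,0,0]],[[0,0,0.4],[0,0,0]],[[0,0,0.2],[0,0,0]],[[0,0,0.1],[0,0,0]],[[0,0,0],[0,0,0]],[[0,0,0],[0,0,0]]]'
python3 - <<'E'
from h import *
c=read_camera("wrist"); cv2.imwrite("pics/w6.png",c["img"][:,:,::-1])
plan([.507,-.0075,.0705],[-.125,.992])
E
```

```text
t: 8.0
tool_pos: [0.5077, -0.0074, 0.2434]
orientation: [3.135, 0.2, 0.002]
force: [-0.9, 0.9, -0.4]
opening: 0.025
turn tool z deg 0.11 tilt 0.07
q [-0.115  0.023  1.907  0.     1.21   1.328] t 8.05 grip [ 0.5079 -0.0074  0.0761] open 0.0249
shift cm after turn [-0.09  0.    0.56]  before turn [-0.09  0.    0.56]
F [ 0.02  0.16 -0.82] M [0.057 0.026 0.033]
```

View pics/w6.png

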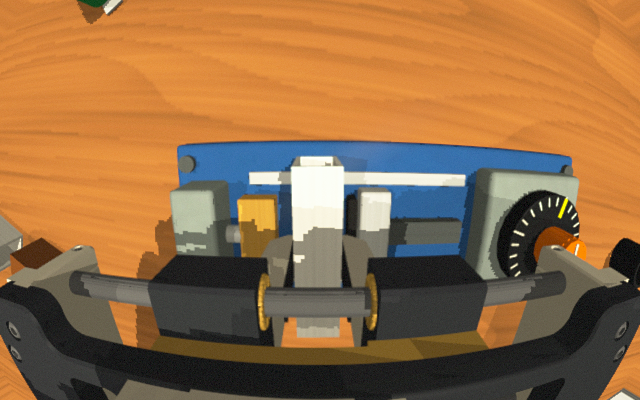

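```bash
python3 -m creep '[[[0,0,0.2],[0,0,0]],[[0,0,0.15],[0,0,0]],[[0,0,0.1],[0,0,0]],[[0,0,0.05],[0,0,0]],[[0,0,0],[0,0,0]],[[0,0,0],[0,0,0]]]'
python3 - <<'E'
from h import *
plan([.507,-.0075,.0705],[-.125,.992])
E
```

```text
t: 8.55
tool_pos: [0.5073, -0.0073, 0.2377]
orientation: [-3.135, -0.2, 0.0]
force: [-1.1, 0.7, -1.1]
opening: 0.025
turn tool z deg 0.11 tilt 0.01
q [-0.115  0.031  1.911  0.     1.2    1.328] t 8.55 grip [ 0.5073 -0.0073  0.0704] open 0.025
shift cm after turn [-0.03  0.02 -0.01]  before turn [-0.03  0.02 -0.01]
F [-1.05  0.7  -1.15] M [0.023 0.072 0.027]
```

```bash
python3 -m creep '[[[0,0,0.05],[0,0,0]],[[0,0,0],[0,0,0]],[[0,0,0],[0,0,0]]]'; python3 -m creep '[[[0,0,0.05],[0,0,0]],[[0,0,0],[0,0,0]],[[0,0,0],[0,0,0]]]'; python3 -m creep '[[[0,0,0],[0,0,0]]]'
```

```text
t: 8.8
tool_pos: [0.5074, -0.0073, 0.2372]
orientation: [-3.135, -0.2, 0.0]
force: [-0.0, -0.1, -1.7]
opening: 0.0249
t: 9.05
tool_pos: [0.5074, -0.0073, 0.2368]
orientation: [3.135, 0.2, 0.0]
force: [0.7, 0.2, -0.2]
opening: 0.0249
t: 9.13
tool_pos: [0.5074, -0.0073, 0.2368]
orientation: [3.135, 0.2, 0.0]
force: [0.2, 0.5, -1.2]
opening: 0.0253
```

```bash
python3 -m creep '[[[0,0,0.05],[0,0,0]],[[0,0,0],[0,0,0]],[[0,0,0],[0,0,0]]]'; python3 -m creep '[[[0,0,0.05],[0,0,0]],[[0,0,0],[0,0,0]],[[0,0,0],[0,0,0]]]'; python3 -m creep '[[[0,0,0],[0,0,0]]]'
```

```text
t: 9.38
tool_pos: [0.5075, -0.0072, 0.2367]
orientation: [-3.135, -0.2, -0.0]
force: [-2.6, 1.9, 5.6]
opening: 0.0243
t: 9.63
tool_pos: [0.5075, -0.007, 0.2365]
orientation: [-3.135, -0.2, -0.0]
force: [-3.9, 3.2, 8.7]
opening: 0.025
t: 9.72
tool_pos: [0.5075, -0.0071, 0.2365]
orientation: [-3.135, -0.2, -0.0]
force: [-4.3, 2.8, 8.5]
opening: 0.0248
```

On the deck (9 N down). I'll release with a part opening.

```bash
python3 -m creep '[[[0,0,-0.08],[0,0,0]],[[0,0,0],[0,0,0]],[[0,0,0],[0,0,0]],[[0,0,0],[0,0,0]],[[0,0,0],[0,0,0]],[[0,0,0],[0,0,0]]]' 50; python3 -m creep '[[[0,0,-1],[0,0,0]],[[0,0,-2],[0,0,0]],[[0,0,-2],[0,0,0]],[[0,0,-2],[0,0,0]],[[0,0,-2],[0,0,0]],[[0,0,-2],[0,0,0]],[[0,0,0],[0,0,0]],[[0,0,0],[0,0,0]]]'
python3 - <<'E'
from h import *
c=read_camera("wrist"); cv2.imwrite("pics/w7.png",c["img"][:,:,::-1])
plan([.528,-.1658,.15],[-.125,.992])
E
```

```text
t: 10.22
tool_pos: [0.5073, -0.0074, 0.2364]
orientation: [-3.135, -0.2, 0.0]
force: [0.1, -0.3, -0.8]
opening: 0.0467
t: 10.88
tool_pos: [0.5079, -0.0074, 0.3484]
orientation: [3.135, 0.2, 0.006]
force: [-0.6, 0.8, -0.5]
opening: 0.0469
turn tool z deg 0.11 tilt 0.05
q [-0.115 -0.087  1.816 -0.     1.412  1.328] t 10.9333 grip [ 0.5075 -0.0073  0.1795] open 0.0464
shift cm after turn [ 0.05 15.98  2.95]  before turn [ 0.02 15.98  2.95]
F [-0.02 -1.03 -0.91] M [ 0.009  0.03  -0.009]
```

View pics/w7.png

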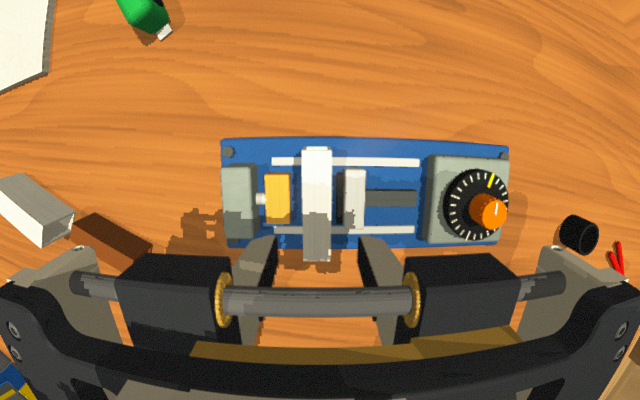

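```bash
python3 -m creep '[[[0,3,0],[0,0,-6.7]],[[0,3,0],[0,0,-6.7]],[[0,3,0],[0,0,-6.7]],[[0,2.5,0],[0,0,-6.7]],[[0,2,0],[0,0,-6.7]],[[0,0,0],[0,0,-6.7]],[[0,0,0],[0,0,-6.7]],[[0,0,0],[0,0,-6.7]],[[0,0,0],[0,0,-6.7]],[[0,0,0],[0,0,-6.7]],[[0,0,0],[0,0,0]],[[0,0,0],[0,0,0]]]'
python3 - <<'E'
from h import *
c=read_camera("wrist"); cv2.imwrite("pics/w8.png",c["img"][:,:,::-1])
plan([.528,-.1658,.15],[.95,.3])
E
```

```text
t: 11.93
tool_pos: [0.5513, -0.1329, 0.3451]
orientation: [-2.506, -1.891, 0.002]
force: [-0.1, 0.4, -0.0]
opening: 0.0463
turn tool z deg -33.47 tilt 0.11
q [-0.327  0.078  1.653  0.     1.412 -0.048] t 11.9833 grip [ 0.5511 -0.1328  0.1781] open 0.0462
shift cm after turn [-2.44 -3.19  2.81]  before turn [-3.79 -1.31  2.81]
F [-0.41 -0.02  0.2 ] M [-0.044 -0.065 -0.019]
```

View pics/w8.png

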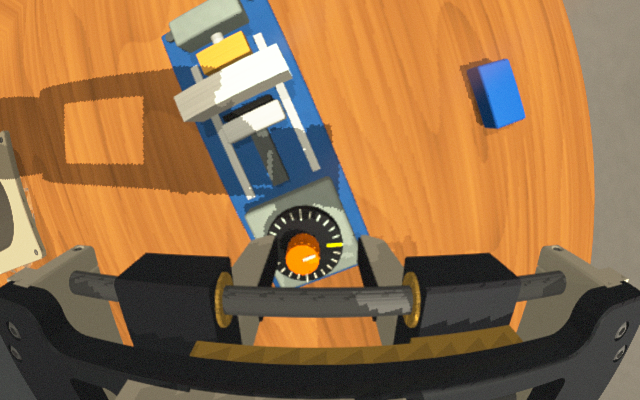

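```bash
cat >> h.py <<'E'
def knob(c,fish=True,roi=None,vmin=225):
    h,s,v=cv2.split(cv2.cvtColor(c["img"],cv2.COLOR_RGB2HSV))
    m=((h>5)&(h<20)&(s>200)&(v>vmin)).astype(np.uint8)
    if roi: k=np.zeros_like(m); x0,y0,x1,y1=roi; k[y0:y1,x0:x1]=m[y0:y1,x0:x1]; m=k
    m=cv2.morphologyEx(m,cv2.MORPH_OPEN,np.ones((3,3)))
    cs,_=cv2.findContours(m,0,1); k=max(cs,key=cv2.contourArea); (u,v),r=cv2.minEnclosingCircle(k)
    print("knob px",round(u,1),round(v,1),"r",round(r,1),onz(c,u,v,.092,fish).round(4))
    return u,v,r
E
python3 - <<'E'
from h import *
c=read_camera("wrist")
u,v,r=knob(c,True,(275,225,335,285))
im=c["img"][:,:,::-1].copy(); cv2.circle(im,(int(round(u)),int(round(v))),int(r),(255,0,0),1)
cv2.imwrite("pics/w8a.png",cv2.resize(im[170:300,230:380],None,fx=4,fy=4,interpolation=cv2.INTER_NEAREST))
E
```

```text
knob px 301.5 260.0 r 16.3 [ 0.5279 -0.1646  0.092 ]
```

View pics/w8a.png

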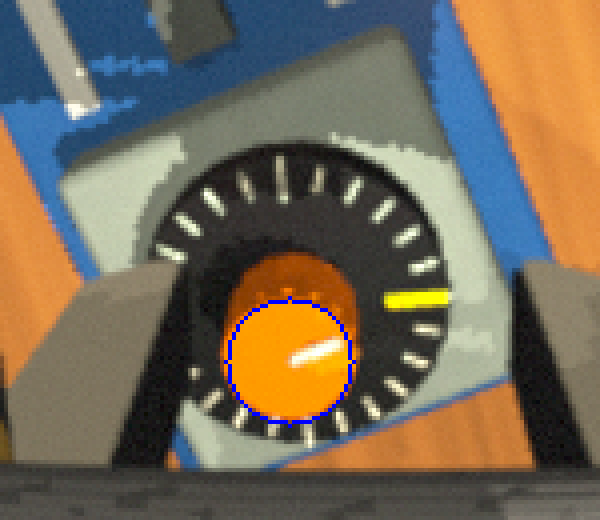

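```bash
python3 -m creep '[[[0,0,0],[0,0,-6.9]],[[0,0,0],[0,0,-6.9]],[[0,0,0],[0,0,-6.9]],[[0,0,0],[0,0,-6.9]],[[0,0,0],[0,0,-6.9]],[[0,0,0],[0,0,-6.9]],[[0,0,0],[0,0,-6.9]],[[0,0,0],[0,0,-6.9]],[[0,0,0],[0,0,0]],[[0,0,0],[0,0,0]]]'
python3 - <<'E'
from h import *
c=read_camera("wrist"); cv2.imwrite("pics/w9.png",c["img"][:,:,::-1])
s,Rm,p=st(); plan([.528,-.1653,.15],Rm[:2,1])
E
```

```text
t: 12.87
tool_pos: [0.5517, -0.1329, 0.3463]
orientation: [-1.348, -2.837, -0.0]
force: [-0.6, 0.2, 0.1]
opening: 0.0466
turn tool z deg -0.0 tilt 0.01
q [-0.327  0.077  1.652  0.     1.412 -1.01 ] t 12.9167 grip [ 0.5517 -0.1329  0.1791] open 0.0461
shift cm after turn [-1.01 -3.88  2.91]  before turn [-1.01 -3.88  2.91]
F [-0.41  0.96  0.26] M [-0.07  -0.131 -0.025]
```

View pics/w9.png

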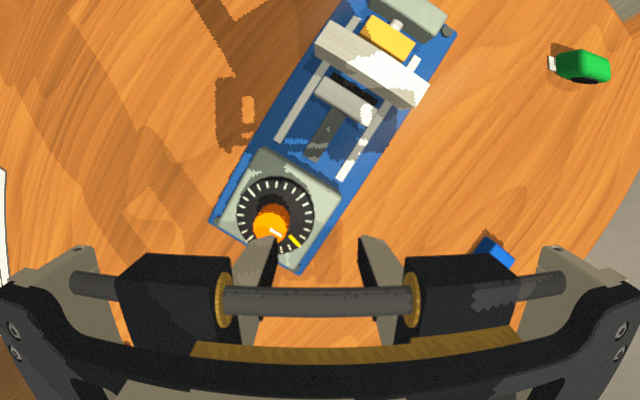

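```bash
python3 -m creep '[[[-0.5,-2,0],[0,0,0]],[[-0.5,-1.88,0],[0,0,0]],[[0,0,0],[0,0,0]],[[0,0,0],[0,0,0]]]'
python3 - <<'E'
from h import *
c=read_camera("wrist"); im=c["img"][:,:,::-1].copy()
u,v,r=knob(c,True); cv2.circle(im,(int(round(u)),int(round(v))),int(r),(255,0,0),1)
cv2.imwrite("pics/w10.png",cv2.resize(im[150:310,220:420],None,fx=4,fy=3.7,interpolation=cv2.INTER_NEAREST))
s,Rm,p=st(); plan([.528,-.1653,.094],Rm[:2,1]); print(Rm.round(3),proj(c,[.528,-.1653,.092],True))
E
```

```text
t: 13.25
tool_pos: [0.5279, -0.1659, 0.3466]
orientation: [1.347, 2.838, 0.0]
force: [1.0, -0.7, 0.1]
opening: 0.0464Traceback (most recent call last):
  File "<stdin>", line 3, in <module>
  File "h.py", line 36, in knob
    cs,_=cv2.findContours(m,0,1); k=max(cs,key=cv2.contourArea); (u,v),r=cv2.minEnclosingCircle(k)
                                    ~~~^^^^^^^^^^^^^^^^^^^^^^^^
ValueError: max() iterable argument is empty
```

Run:
```python
from h import *
c=read_camera("wrist"); im=c["img"][:,:,::-1].copy()
cv2.imwrite("pics/w10.png",cv2.resize(im[150:310,220:420],None,fx=4,fy=3.7,interpolation=cv2.INTER_NEAREST))
s,Rm,p=st(); plan([.528,-.1653,.094],Rm[:2,1]); print(Rm.round(3),proj(c,[.528,-.1653,.092],True))
```

```text
turn tool z deg -0.0 tilt 0.03
q [-0.396  0.04   1.691  0.     1.411 -1.083] t 13.35 grip [ 0.5284 -0.1651  0.1793] open 0.0465
shift cm after turn [ 0.01 -0.05  8.53]  before turn [ 0.01 -0.05  8.53]
F [ 1.01 -0.24  0.27] M [-0.007 -0.155  0.038]
[[-0.634  0.773  0.   ]
 [ 0.773  0.634  0.   ]
 [ 0.     0.    -1.   ]] (np.float64(315.9215512733367), np.float64(216.4722194572725))
```

View pics/w10.png

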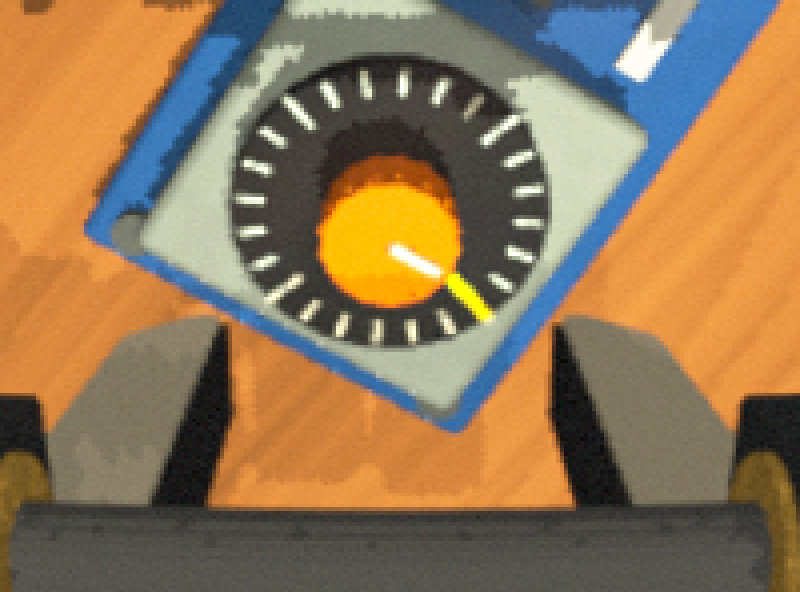

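Fingers (columns 228 and 555 in the crop) are centred on the knob (column 390). Descending.

```bash
python3 -m creep '[[[0,0,1.5],[0,0,0]],[[0,0,2],[0,0,0]],[[0,0,2],[0,0,0]],[[0,0,1.5],[0,0,0]],[[0,0,0.8],[0,0,0]],[[0,0,0.5],[0,0,0]],[[0,0,0.2],[0,0,0]],[[0,0,0],[0,0,0]],[[0,0,0],[0,0,0]]]'
python3 - <<'E'
from h import *
c=read_camera("wrist"); cv2.imwrite("pics/w11.png",c["img"][:,:,::-1])
c=read_camera("side"); im=c["img"][:,:,::-1];cv2.imwrite("pics/s11.png",cv2.resize(im[130:270,290:430],None,fx=4,fy=4,interpolation=cv2.INTER_CUBIC))
s,Rm,p=st(); plan([.528,-.1653,.094],Rm[:2,1])
E
```

```text
t: 14.1
tool_pos: [0.5287, -0.1655, 0.2626]
orientation: [1.34, 2.84, 0.0]
force: [-0.1, -0.9, -0.0]
opening: 0.0463
turn tool z deg -0.0 tilt 0.11
q [-0.396  0.12   1.766  0.     1.253 -1.085] t 14.2 grip [ 0.529  -0.1656  0.0954] open 0.0465
shift cm after turn [ 0.09 -0.05  0.14]  before turn [ 0.09 -0.05  0.14]
F [ 0.47  0.44 -1.03] M [ 0.009 -0.076 -0.011]
```

View pics/w11.png

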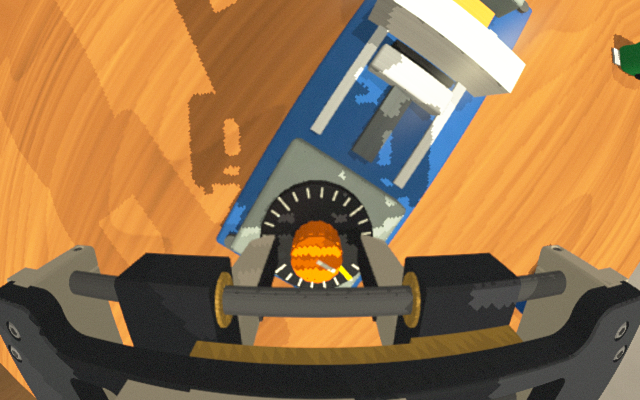

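View pics/s11.png

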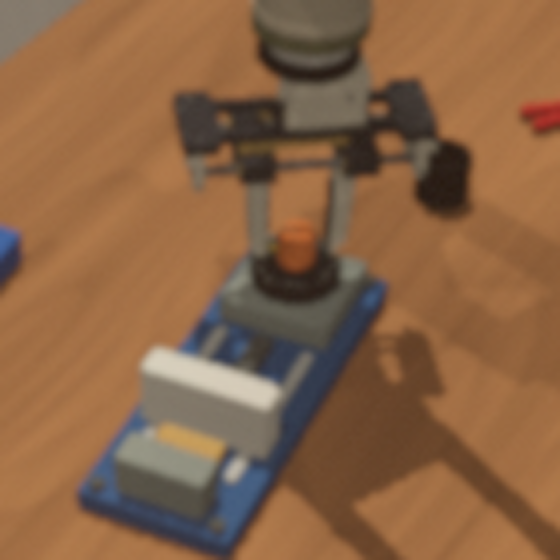

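```bash
python3 -m creep '[[[0.08,0,0.15],[0,0,0]],[[0,0,0],[0,0,0]],[[0,0,0],[0,0,0]],[[0,0,0],[0,0,0]],[[0,0,0],[0,0,0]],[[0,0,0],[0,0,0]],[[0,0,0],[0,0,0]],[[0,0,0],[0,0,0]]]' 10 30
python3 - <<'E'
from h import *
c=read_camera("wrist"); cv2.imwrite("pics/w12.png",c["img"][:,:,::-1])
s,Rm,p=st(); plan([.528,-.1653,.094],Rm[:2,1])
E
```

```text
t: 14.87
tool_pos: [0.5277, -0.1648, 0.2602]
orientation: [1.34, 2.841, -0.0]
force: [-2.0, 0.6, 2.2]
opening: 0.0269
turn tool z deg -0.0 tilt 0.0
q [-0.395  0.121  1.77  -0.     1.25  -1.085] t 14.9167 grip [ 0.5277 -0.1648  0.0929] open 0.0273
shift cm after turn [-0.06 -0.01 -0.11]  before turn [-0.06 -0.01 -0.11]
F [-1.77  0.16  2.8 ] M [-0.019  0.139 -0.033]
```

View pics/w12.png

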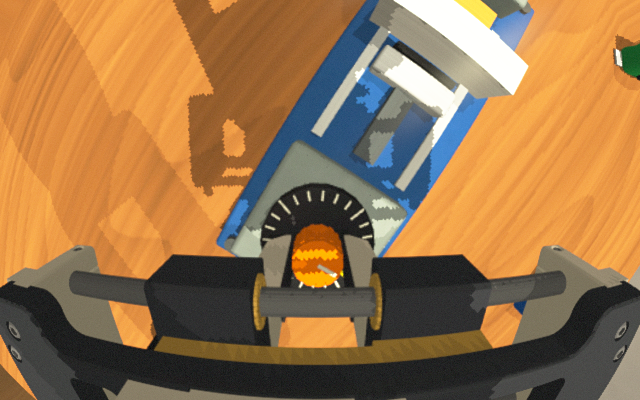

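```bash
python3 -m creep '[[[0,0,0],[0,0,2]],[[0,0,0],[0,0,3]],[[0,0,0],[0,0,3]],[[0,0,0],[0,0,3]],[[0,0,0],[0,0,3]],[[0,0,0],[0,0,3]],[[0,0,0],[0,0,2]],[[0,0,0],[0,0,1]],[[0,0,0],[0,0,0]],[[0,0,0],[0,0,0]]]'
python3 - <<'E'
from h import *
c=read_camera("wrist"); cv2.imwrite("pics/w13.png",c["img"][:,:,::-1])
s,Rm,p=st(); plan([.528,-.1653,.094],Rm[:2,1])
E
```

```text
t: 15.75
tool_pos: [0.5278, -0.1647, 0.2602]
orientation: [1.812, 2.566, 0.001]
force: [0.4, 0.9, 2.8]
opening: 0.0273
turn tool z deg -0.0 tilt 0.03
q [-0.395  0.121  1.77   0.     1.25  -0.737] t 15.8 grip [ 0.5279 -0.1647  0.0929] open 0.0275
shift cm after turn [-0.06 -0.02 -0.11]  before turn [-0.06 -0.02 -0.11]
F [1.11 1.01 1.53] M [ 0.137 -0.272  0.081]
```

View pics/w13.png

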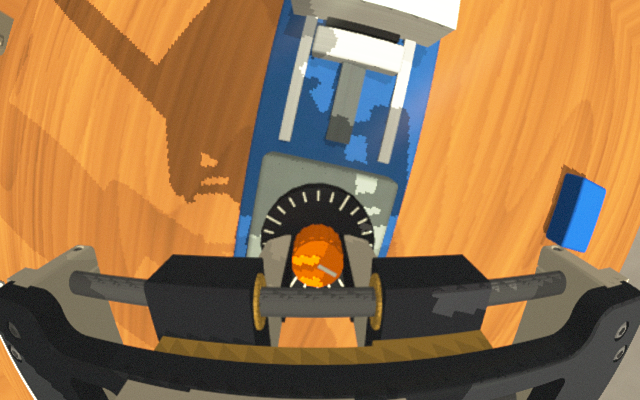

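```bash
cat >> h.py <<'E'
def unwrap(c,name,ax=(.528,-.165)):
    a=np.radians(np.arange(0,360,.5)); rr=np.linspace(.018,.037,40)
    mx=np.zeros((40,720),np.float32); my=mx.copy()
    for i,r in enumerate(rr):
        for j,t in enumerate(a):
            u,v=proj(c,[ax[0]+r*np.cos(t),ax[1]+r*np.sin(t),.0615],True); mx[i,j]=u;my[i,j]=v
    o=cv2.remap(c["img"],mx,my,cv2.INTER_LINEAR)
    cv2.imwrite(name,cv2.resize(o[:,:,::-1],None,fx=1,fy=3))
    h=cv2.cvtColor(o,cv2.COLOR_RGB2HSV); m=(h[...,0]>24)&(h[...,0]<34)&(h[...,1]>170)&(h[...,2]>150)
    print("yellow deg", np.degrees(a[m.sum(0)>4]).round(1)[[0,-1]] if (m.sum(0)>4).any() else None)
E
python3 - <<'E'
from h import *
c=read_camera("wrist"); unwrap(c,"pics/u13.png")
c=read_camera("side"); im=c["img"][:,:,::-1];cv2.imwrite("pics/s13.png",cv2.resize(im[160:250,320:410],None,fx=6,fy=6,interpolation=cv2.INTER_CUBIC))
E
```

```text
yellow deg None
```

View pics/u13.png

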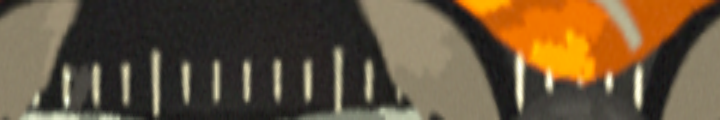

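View pics/s13.png

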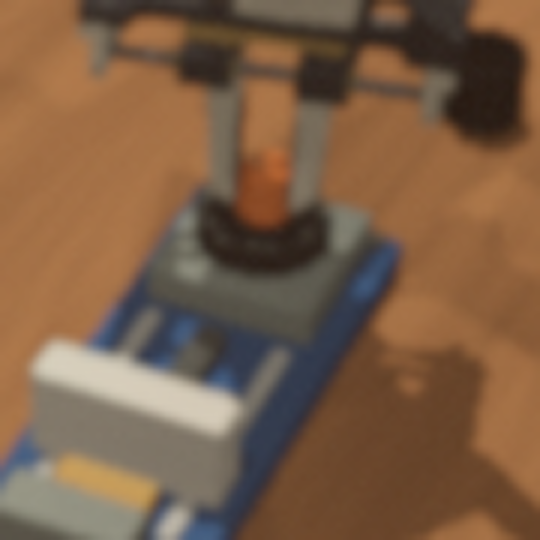

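Ring ticks match the initial mark direction (long ticks at 77.5°, 169°, 260°, consistent with the yellow mark at about −11°). The knob follows the fingers. Continuing.

```bash
python3 -m creep '[[[0,0,0],[0,0,2]],[[0,0,0],[0,0,4]],[[0,0,0],[0,0,4]],[[0,0,0],[0,0,4]],[[0,0,0],[0,0,4]],[[0,0,0],[0,0,4]],[[0,0,0],[0,0,4]],[[0,0,0],[0,0,4]],[[0,0,0],[0,0,4]],[[0,0,0],[0,0,4]],[[0,0,0],[0,0,2]],[[0,0,0],[0,0,0]]]'
python3 - <<'E'
from h import *
c=read_camera("wrist"); cv2.imwrite("pics/w14.png",c["img"][:,:,::-1]);unwrap(c,"pics/u14.png")
s,Rm,p=st(); plan([.528,-.1653,.094],Rm[:2,1]); print(np.degrees(s["q"][5]-s["q"][0]+1.085-.395))
E
```

```text
t: 16.9
tool_pos: [0.5282, -0.1647, 0.2602]
orientation: [2.582, 1.788, 0.002]
force: [4.7, 1.7, -0.8]
opening: 0.0276
yellow deg [346.5 350.5]
turn tool z deg -0.0 tilt 0.11
q [-3.950e-01  1.220e-01  1.770e+00  1.000e-03  1.248e+00 -3.800e-02] t 16.95 grip [ 0.5285 -0.1647  0.0929] open 0.0271
shift cm after turn [-0.07 -0.03 -0.11]  before turn [-0.07 -0.03 -0.11]
F [ 5.57  2.11 -1.75] M [ 1.740e-01 -1.035e+00  1.000e-03]
59.99994058833402
```

View pics/w14.png

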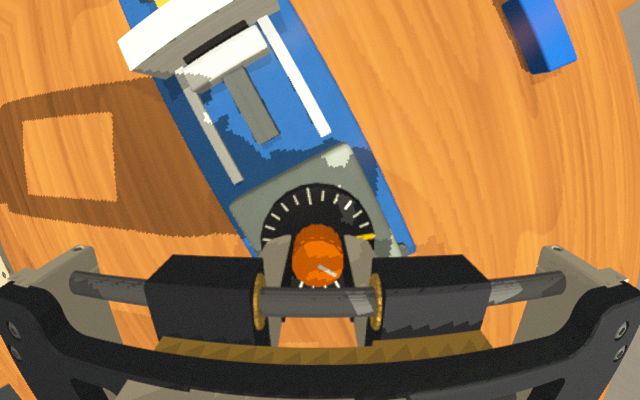

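View pics/u14.png

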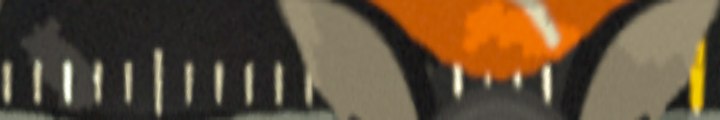

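```bash
python3 -m creep '[[[0.02,0.05,0],[0,0,2]],[[0,0,0],[0,0,2]],[[0,0,0],[0,0,2]],[[0,0,0],[0,0,2]],[[0,0,0],[0,0,2]]]'
python3 - <<'E'
from h import *
s=read_state(); print(s["t"],s["force"].round(2),s["wrist_torque"].round(3),np.degrees(s["q"][5]-s["q"][0]+1.085-.395))
E
python3 -m creep '[[[0,0,0],[0,0,2]],[[0,0,0],[0,0,2]],[[0,0,0],[0,0,2]]]'
python3 - <<'E'
from h import *
s=read_state(); print(s["t"],s["force"].round(2),s["wrist_torque"].round(3),np.degrees(s["q"][5]-s["q"][0]+1.085-.395))
E
python3 -m creep '[[[0,0,0],[0,0,2]],[[0,0,0],[0,0,2]]]'
python3 - <<'E'
from h import *
s=read_state(); print(s["t"],s["force"].round(2),s["wrist_torque"].round(3),np.degrees(s["q"][5]-s["q"][0]+1.085-.395))
c=read_camera("wrist"); cv2.imwrite("pics/w15.png",c["img"][:,:,::-1]);unwrap(c,"pics/u15.png")
c=read_camera("top"); im=c["img"][:,:,::-1];cv2.imwrite("pics/t15.png",cv2.resize(im[180:270,260:410],None,fx=5,fy=5,interpolation=cv2.INTER_CUBIC))
for i in range(3):
  s=read_state(); print(s["t"],s["force"].round(2),s["wrist_torque"].round(3))
E
```

```text
t: 17.37
tool_pos: [0.5285, -0.1648, 0.2602]
orientation: [2.727, 1.558, 0.001]
force: [3.7, 0.5, -0.3]
opening: 0.0269
17.3667 [ 3.7   0.51 -0.34] [-0.011 -0.7    0.152] 70.05362034137438
t: 17.62
tool_pos: [0.5286, -0.1648, 0.2602]
orientation: [2.805, 1.413, 0.002]
force: [4.4, 0.7, 0.3]
opening: 0.0274
17.6167 [4.39 0.71 0.31] [ 0.025 -0.701  0.199] 76.05651762144463
t: 17.78
tool_pos: [0.5286, -0.1648, 0.2602]
orientation: [2.852, 1.314, 0.002]
force: [3.9, -0.3, -0.1]
opening: 0.0276
17.7833 [ 3.94 -0.25 -0.11] [-0.01  -0.827  0.236] 80.05533867674308
yellow deg [346.  352.5]
17.8833 [ 4.9  -0.25 -2.01] [-0.041 -0.915  0.027]
17.8833 [ 4.9  -0.25 -2.01] [-0.041 -0.915  0.027]
17.8833 [ 4.9  -0.25 -2.01] [-0.041 -0.915  0.027]
```

View pics/w15.png

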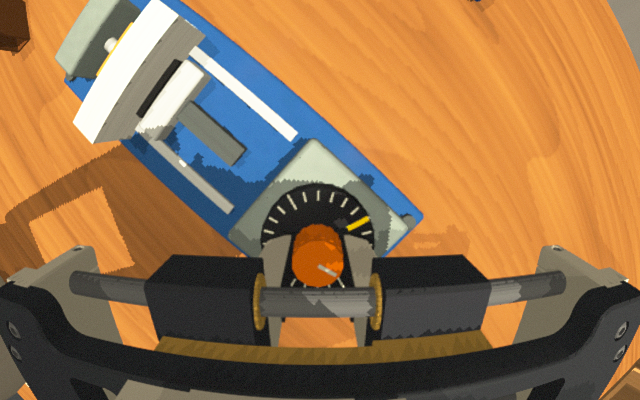

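View pics/t15.png

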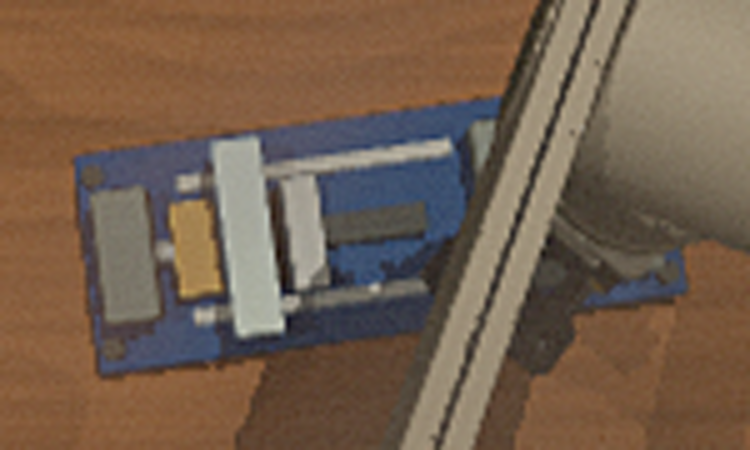

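Motion torque is about 0.2 N m (free friction), the mark is still at 349°, and the tube is being pushed toward the foot with a gap left. I'll go in steps that stay safe even if contact starts inside one.

```bash
cat > q.py <<'E'
from h import *
s=read_state(); print(s["t"],s["force"].round(2),s["wrist_torque"].round(3),round(np.degrees(s["q"][5]-s["q"][0]+1.085-.395),2),s["opening"])
E
python3 -m creep '[[[0,0,0],[0,0,1.5]],[[0,0,0],[0,0,1.5]],[[0,0,0],[0,0,1.5]],[[0,0,0],[0,0,1.5]]]'|head -1; python3 q.py
```

```text
t: 18.22
18.2167 [ 5.85 -0.22 -2.26] [-0.085 -0.978  0.257] 85.98 0.027379852843416562
```

```bash
python3 -m creep '[[[0,0,0],[0,0,1]],[[0,0,0],[0,0,1]]]'|head -1; python3 q.py
```

```text
t: 18.38
18.3833 [ 6.07 -0.49 -1.84] [-0.129 -1.025  0.143] 87.96 0.027010283849216075
```

```bash
python3 -m creep '[[[0,0,0],[0,0,1]],[[0,0,0],[0,0,1]]]'|head -1; python3 q.py;python3 -m creep '[[[0,0,0],[0,0,1]],[[0,0,0],[0,0,1]]]'|head -1; python3 q.py
python3 - <<'E'
from h import *
c=read_camera("top"); im=c["img"][:,:,::-1];cv2.imwrite("pics/t16.png",cv2.resize(im[200:250,280:340],None,fx=10,fy=10,interpolation=cv2.INTER_CUBIC))
c=read_camera("side"); im=c["img"][:,:,::-1];cv2.imwrite("pics/s16.png",cv2.resize(im[200:280,300:400],None,fx=7,fy=7,interpolation=cv2.INTER_CUBIC))
E
```

```text
t: 18.55
18.55 [ 4.55 -0.18 -1.07] [-0.155 -1.111  0.218] 89.95 0.027557575162330095
t: 18.72
18.7167 [ 5.54 -0.09 -2.38] [-0.184 -1.092  0.218] 91.96 0.027333232639908618
```

View pics/t16.png

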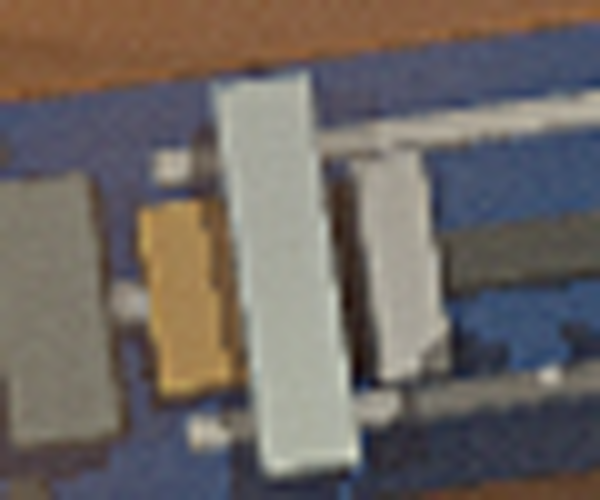

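View pics/s16.png

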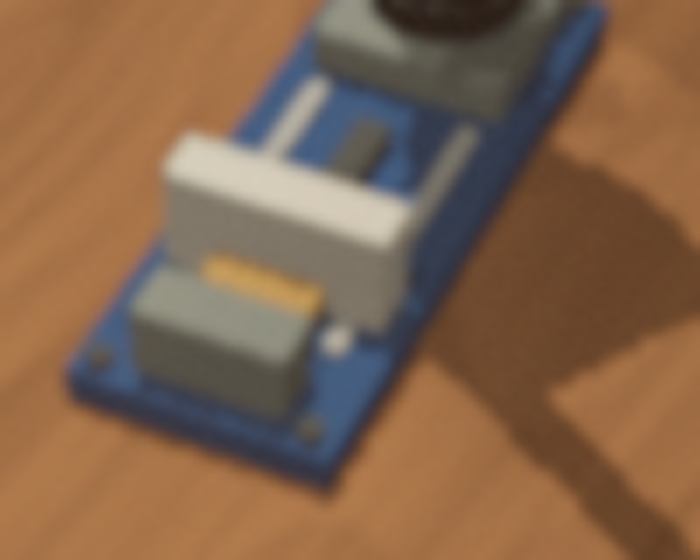

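A gap of about 1 px (~2.5 mm) remains between tube and foot, so contact is expected near 104°.

```bash
python3 -m creep '[[[0,0,0],[0,0,1]],[[0,0,0],[0,0,1]]]'|head -1; python3 q.py;python3 -m creep '[[[0,0,0],[0,0,1]],[[0,0,0],[0,0,1]]]'|head -1; python3 q.py
```

```text
t: 18.98
18.9833 [ 4.8  -0.47 -1.81] [-0.182 -1.062  0.246] 93.95 0.027478237250713054
t: 19.15
19.15 [ 5.52 -0.33 -1.05] [-0.201 -1.065  0.197] 95.96 0.027294397449576773
```

```bash
python3 -m creep '[[[0,0,0],[0,0,1]]]'|head -1; python3 q.py;python3 -m creep '[[[0,0,0],[0,0,1]]]'|head -1; python3 q.py
```

```text
t: 19.23
19.2333 [ 5.75 -0.48 -2.15] [-0.208 -1.151  0.168] 96.96 0.02730742085694849
t: 19.32
19.3167 [ 5.6  -1.12 -2.25] [-0.147 -1.097  0.192] 97.96 0.027420351201812083
```

```bash
python3 -m creep '[[[0,0,0],[0,0,1]]]'|head -1; python3 q.py;python3 -m creep '[[[0,0,0],[0,0,1]]]'|head -1; python3 q.py
```

```text
t: 19.4
19.4 [ 6.55 -1.49 -2.08] [-0.231 -1.125  0.163] 98.96 0.02700711533551368
t: 19.48
19.4833 [ 7.02 -0.58 -2.38] [-0.258 -1.101  0.207] 99.96 0.02723633129947781
```

```bash
python3 -m creep '[[[0,0,0],[0,0,1]]]'|head -1; python3 q.py;python3 -m creep '[[[0,0,0],[0,0,1]]]'|head -1; python3 q.py;python3 -m creep '[[[0,0,0],[0,0,1]]]'|head -1; python3 q.py
```

```text
t: 19.57
19.5667 [ 7.07 -0.9  -1.82] [-0.257 -1.213  0.176] 100.96 0.02728206413961545
t: 19.65
19.65 [ 5.77 -1.76 -1.36] [-0.219 -1.133  0.281] 101.96 0.0274707316438397
t: 19.73
19.7333 [ 6.6  -1.6  -2.39] [-0.252 -1.166  0.239] 102.96 0.026582361238344867
```

```bash
python3 -m creep '[[[0,0,0],[0,0,1]]]'|head -1; python3 q.py;python3 -m creep '[[[0,0,0],[0,0,1]]]'|head -1; python3 q.py
```

```text
t: 19.82
19.8167 [ 6.05 -1.89 -2.46] [-0.242 -1.135  0.213] 103.96 0.027343141399933546
t: 19.9
19.9 [ 6.22 -0.67 -2.11] [-0.291 -1.128  0.301] 104.96 0.0274291121208907
```

```bash
python3 - <<'E'
from h import *
c=read_camera("top"); im=c["img"][:,:,::-1];cv2.imwrite("pics/t17.png",cv2.resize(im[200:250,280:340],None,fx=10,fy=10,interpolation=cv2.INTER_CUBIC))
c=read_camera("wrist"); cv2.imwrite("pics/w17.png",c["img"][:,:,::-1]);unwrap(c,"pics/u17.png")
E
python3 q.py
```

```text
yellow deg [345. 353.]
20.0 [ 6.64 -0.7  -2.42] [-0.284 -1.147  0.226] 104.95 0.027399762723811016
```

View pics/t17.png

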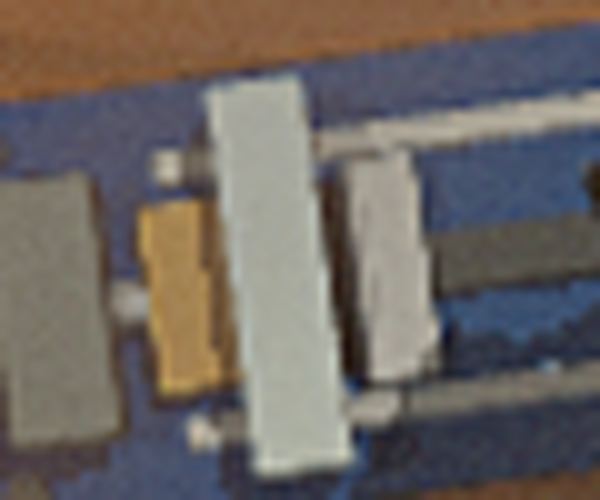

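View pics/w17.png

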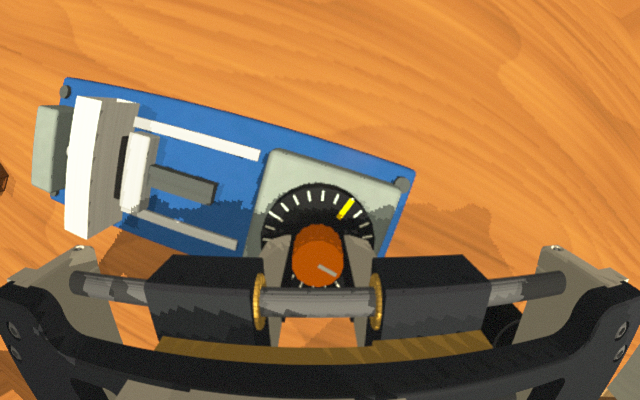

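```bash
for i in 1 2 3 4; do python3 -m creep '[[[0,0,0],[0,0,0]]]' >/dev/null; python3 q.py; done
```

```text
20.0833 [ 6.64 -0.78 -2.43] [-0.241 -1.141  0.148] 104.91 0.027512535214293084
20.1667 [ 7.39 -1.01 -3.48] [-0.305 -1.13   0.171] 104.92 0.027559974385973025
20.25 [ 6.97 -1.33 -2.15] [-0.217 -1.139  0.14 ] 104.91 0.027271242424630575
20.3333 [ 6.91 -1.11 -2.8 ] [-0.234 -1.168  0.175] 104.91 0.02735732193176503
```

```bash
for i in 1; do python3 -m creep '[[[0,0,0],[0,0,0.5]]]' >/dev/null; python3 q.py; done; python3 -m creep '[[[0,0,0],[0,0,0.5]]]' >/dev/null; python3 q.py; python3 -m creep '[[[0,0,0],[0,0,0.5]]]' >/dev/null; python3 q.py;python3 -m creep '[[[0,0,0],[0,0,0.5]]]' >/dev/null; python3 q.py
```

```text
20.4167 [ 6.06 -1.24 -2.09] [-0.205 -1.139  0.293] 105.4 0.027328364613408238
20.5 [ 6.91 -1.48 -2.54] [-0.29  -1.171  0.337] 105.93 0.02710846255662496
20.5833 [ 5.73 -0.8  -2.24] [-0.317 -1.183  0.355] 106.43 0.027051779849510314
20.6667 [ 5.93 -1.53 -2.86] [-0.326 -1.158  0.338] 106.93 0.027176631879177352
```

Motion torque has risen from 0.195 (free) to about 0.345 N m, i.e. about 12–13 N, with contact at about 101.5° and 2.5 N per degree agreeing. I'll let go of the knob.

```bash
python3 -m creep '[[[0,0,0],[0,0,0]],[[0,0,0],[0,0,0]],[[0,0,0],[0,0,0]],[[0,0,0],[0,0,0]],[[0,0,0],[0,0,0]],[[0,0,0],[0,0,0]]]' 50; python3 -m creep '[[[0,0,-0.5],[0,0,0]],[[0,0,-1],[0,0,0]],[[0,0,-2],[0,0,0]],[[0,0,-2],[0,0,0]],[[0,0,-2],[0,0,0]],[[0,0,-2],[0,0,0]],[[0,0,0],[0,0,0]],[[0,0,0],[0,0,0]],[[0,0,0],[0,0,0]]]'
python3 - <<'E'
from h import *
c=read_camera("wrist"); cv2.imwrite("pics/w18.png",c["img"][:,:,::-1]);unwrap(c,"pics/u18.png")
c=read_camera("top"); im=c["img"][:,:,::-1];cv2.imwrite("pics/t18.png",cv2.resize(im[200:250,280:340],None,fx=10,fy=10,interpolation=cv2.INTER_CUBIC))
cv2.imwrite("pics/t18f.png",im)
E
```

```text
t: 21.17
tool_pos: [0.5281, -0.1647, 0.2599]
orientation: [-3.081, -0.613, 0.001]
force: [-0.7, -1.4, 0.0]
opening: 0.0468
t: 21.92
tool_pos: [0.5281, -0.1647, 0.3549]
orientation: [-3.081, -0.613, 0.0]
force: [-0.1, -0.3, -0.8]
opening: 0.0465
yellow deg [345.  354.5]
```

View pics/w18.png

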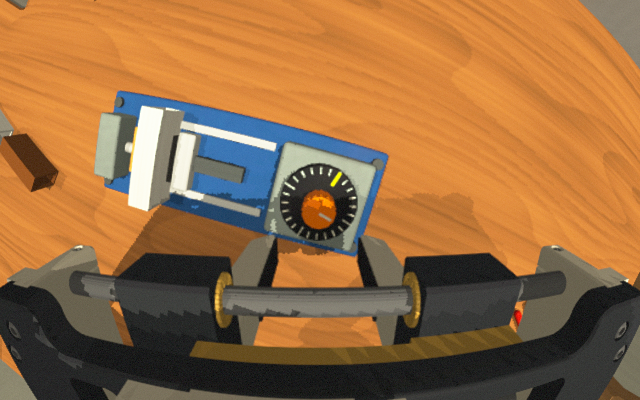

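View pics/t18.png

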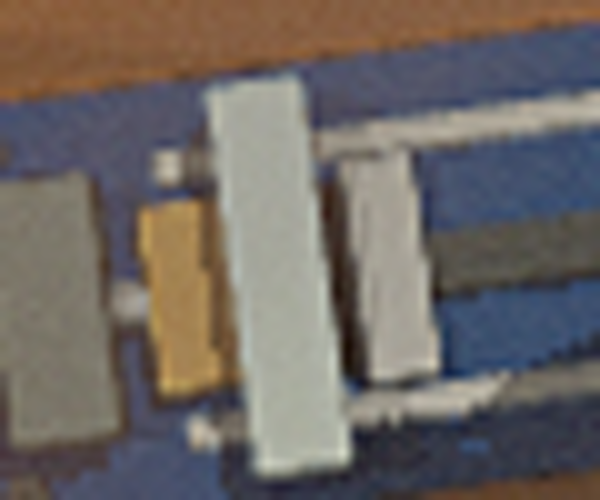

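View pics/u18.png

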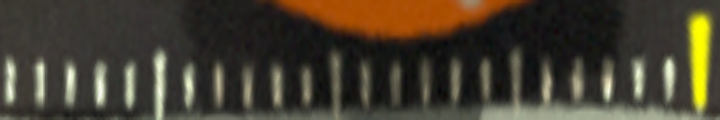

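Final checks:
- The mark is still at about 349.5°.
- The tube has not moved between 105° and 107°, so it is against the foot and parallel to it.
- The knob line keeps its place relative to the fingers, so it did not slip back.

Handing in.

```bash
python3 -c "
from plant import *
print(close_job())"
```

```text
the job is handed in; nothing more can be done
None
```

The job is handed in: the tube is clamped in the nest at an estimated 12–13 N. I have no direct reading of the jaw force, and no verdict was reported.

**What I did:**
- I picked the smaller light tube, stood it in the nest and let go.
- I then gripped only the orange knob and turned it about 107° clockwise in one grip, and let go with the fingers clear, about 22 s in.

**Last checks:**
- **Clamp force:** turning torque rose from about 0.195 N m when free to about 0.345 N m. Single readings scatter by about 0.03–0.05 N m, which is 3–4 N. The angle turned past contact (about 101.5°) gives about the same force.
- **Tube:** it did not move over the last 2° of turning and is parallel to the foot. The top view cannot show the gap at its base, because the tube's top hides it.
- **Outer ring:** the yellow mark's direction was about 349° in every picture where it could be read, from mid-turn to after release. My rough estimates before the grip put it at 346–347°, which agrees within measuring error.
- **Knob:** it showed no slip back on release.
- **Sideways load:** gripping slightly off the knob's axis pushed on it with about 6–7 N sideways during the turn; this went when I released it.
- **Bystanders:** I saw no contact with the bystanders, but did not re-measure their positions at the end.

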